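Open the safety-capped medicine bottle at the dining table

TASK

Get the medicine ready to pour: lift the clear dosing cup that sits upside down over the bottle's cap straight off and set it down gently, still rim down, in the middle of the saucer. Then open the bottle: press its safety cap down, keep it pressed while you twist it anticlockwise to the stop, and lift the cap off. Finish while still holding the cap a few centimetres straight above the open bottle, with the bottle left standing on the table and the other things on the table undisturbed.

Things in the scene. Friction and masses are not known exactly. Their poses are not given: they have to be found in the camera images.
- bottle: Amber 200 ml medicine bottle with a plain label, standing loose on the table, 0.28 to 0.52 kg; nothing clamps it, friction on the table keeps it from turning while its cap is pressed. Body 62 mm in diameter, straight up to 92 mm, then a shoulder narrowing to the 26 mm neck at 112 mm. Origin: centre of its underside; z up its axis; x unmarked.
- bottle_mouth (a point): Centre of the bottle's mouth, 140 mm above its underside (hidden in the cap until that is off).
- cap: White knurled push-and-turn safety cap, 43 mm in diameter, 27 mm high, on the bottle's neck under the dosing cup. Origin: centre of its lower edge, 124 mm above the bottle's underside when locked; z up. Lugs inside lock it: pulled or turned without pressing, it takes the bottle along. A spring resists pressing: 6 N at first, about 11 N at 3 mm; hard stop at 5.5 mm (14 N).
- cap_top (a point): Centre of the cap's top, 151 mm above the bottle's underside when locked. Pressed 3 mm or more and kept pressed, the cap turns anticlockwise seen from above (only that way); at 40 to 51 degrees its lugs are in the gaps and it lifts straight off. At 51 degrees is a stop: turned further, the whole bottle turns along.
- dosing_cup: Clear plastic dosing cup, 34 mm high, 20 g, upside down and loose over the cap: closed end on top (50 mm outside diameter), open rim below (55 mm, bead 57 mm), walls 2 mm. At first its closed end rests on the cap; its rim is 119 mm, its top 153 mm above the bottle's underside. Origin: centre of the open rim; z up as it sits, towards the closed end.
- saucer: White china saucer on the table, 132 mm across and 16 mm high, loose, 0.25 kg. Flat well about 90 mm across whose floor is 5 mm above the table. Origin: centre of its underside.
- cone_bowl: Bystander: white bowl of pine cones, 160 mm across, about 110 mm high. Origin: centre of its underside.
- butter_dish: Bystander: white round butter dish, 150 mm across, with a domed cover and knob, 103 mm high. Origin: centre of its underside.
- tumbler: Bystander: empty drinking glass, 72 mm across the rim, 95 mm high. Origin: centre of its underside.
- spoon: Bystander: steel spoon lying flat on the table along its x axis, 170 mm long. Origin: near its middle, on the table.
Mind the look-alikes: they are no part of the job. Of the things shaped like the dosing_cup, the clear one is meant.

How it is judged:
On the way, in this order (a step that is already met when the one before it is completed fails the run):
1. the dosing cup stands rim down in the saucer's well, let go, with the safety cap still on the bottle (horizontal distance between dosing_cup and saucer below 0.018 m and angle between dosing_cup's own z axis and vertical below 0.1 rad and z of dosing_cup in the frame of saucer below 0.008 m and contact force between the fingers and dosing_cup below 0.05 N and linear speed of dosing_cup below 0.02 m/s and z of cap in the frame of bottle below 0.126 m), for 0.2 s.
2. the safety cap is pressed down, still in its locked position (z of cap in the frame of bottle below 0.1222 m and angle between the x axis of cap and the x axis of bottle, either way round below 0.3 rad), for 0.05 s.
3. the pressed cap is twisted (z of cap in the frame of bottle below 0.1225 m and angle between the x axis of cap and the x axis of bottle, either way round above 0.5 rad), for 0.05 s.
At the end, for the whole second after the job is handed in: Fingers hold the cap still, within 20 degrees of upright, lower edge 15 to 110 mm above the bottle's rim, axes within 30 mm, not touching the bottle; bottle upright on the table; dosing cup let go, rim down on the floor of the saucer's well within 20 mm of its centre (z of cap in the frame of bottle between 0.155 and 0.25 m and horizontal distance between cap and bottle below 0.03 m and angle between cap's own z axis and vertical below 0.35 rad and contact force between the fingers and cap above 1 N and linear speed of cap below 0.03 m/s and contact force between cap and bottle below 0.05 N and height (world z) of each of bottle, saucer below 0.004 m and angle between bottle's own z axis and vertical below 0.05 rad and linear speed of bottle below 0.02 m/s and horizontal distance between dosing_cup and saucer below 0.02 m and angle between dosing_cup's own z axis and vertical below 0.1 rad and z of dosing_cup in the frame of saucer below 0.008 m and contact force between the fingers and dosing_cup below 0.05 N); the arm keeps its last pose, push and grip.
It fails at once if the dosing cup is dropped (let go and falling faster than 0.6 m/s) (linear speed of dosing_cup above 0.6 m/s and contact force between the fingers and dosing_cup below 0.01 N).
It fails at once if the bottle is tipped over (angle between bottle's own z axis and vertical above 0.6 rad).
It fails at once if a bystander is disturbed (moved more than 25 mm) (distance of any of cone_bowl, butter_dish, tumbler, spoon from where it was at the start of the episode above 0.025 m).
It also fails if it takes over 58 s, if anything falls off the work surface, if the arm or the gripper's body presses on something with over 40 N, if the wrist force passes 120 N, or if a joint passes its speed limit or range.

ROBOT

A 6-joint arm with a two-finger parallel gripper is mounted at the origin on the work surface. World frame = base frame: x ahead of the robot, y to its left, z up, the work surface at z = 0. Lengths are in m, angles in rad, forces in N, time in s.
With the tool pointing down it reaches from about 0.25 to 0.725 m from the base axis. Payload 4 kg.
Tool frame: the origin (TCP) lies on the centre line of the jaws, within the pads' length; the fingertips stand 17 mm ahead of it and the grasp point (between the pads) lies 2 mm behind it; z points along the fingers, y is the line along which they close (so a half turn about z gives the same grasp; the last joint's range is limited). The gripper opens to 85 mm and grips with 20 to 120 N. Pads are 22 mm wide; open, the fingers measure 114 mm over their backs; the gripper's body (76 mm by 85 mm) begins 54 mm behind the grasp point. The pads swing forward as they close: fully open they stand 13 mm farther back than shut.
Start: joints at [1.184, 0.241, 0.005, 1.335, 0, 1.571], TCP at [0.189, 0.463, 0.248] pointing down, gripper open.
Joint ranges: [-2.72, 2.72], [-1.05, 1.87], [-1.09, 1.28], [-1.99, 2.15], [-1.42, 1.44], [-3.14, 3.14]. Speed limits (rad/s): [2.79, 2.79, 3.14, 3.14, 3.14, 3.14].

INTERFACE

Orientations are given as a unit quaternion [x, y, z, w].
In Python, from workcell import get_obs, imaging, order gives the robot as it stands.
- The arm moves only by the tool apply_moves, never from a script. Its argument "targets" is a list that holds one entry, the list of rows, each a list of 5 numbers: the shift along the world's x, y, z in units of 40 mm (1.0 is 40 mm), then the turn about the world's z in degrees, then the gripper command: -1 is shut, 1 is fully open, values between are in proportion. In form: [[[dx, dy, dz, turn, fingers], ...]]. A call has 1 to 8 rows; each row shifts and turns the commanded pose from where the row before left it; what a row does not reach is not made up. A row lasts 1/12 s, in which the tool goes at most 41.7 mm and 7.16 degrees, less where a joint would pass 70% of its speed; a pose out of reach is approached as far as the arm can. A call is refused whole if a number of a shift passes 1 or a number of a turn 7.16, either way. A call with a gripper value outside its range is refused whole. The fingers move at their own pace and stop on an object; the grip force is fixed at half the most. Time passes only in rows, so rows that do not move let the fingers close. It gives the time, the measured TCP pose, the force, the opening and the grip force at its end, in the units of the state.
- get_obs(): the state, without advancing time (a new reading comes with each control period).
- imaging.camera(name): name is "scene" or "top"; returns (picture, depth): 480x640x3 uint8, blue, green, red; 480x640 float32, m along the optical axis (not along the pixel's ray), 0 where there is no reading.
- imaging.get_calibration(name): a dict with "camera_matrix" (3x3 intrinsics, pixels), "eye" and "rotation" of the camera in the world. Camera axes: x right, y down, z forward; pixel columns grow to the right and rows downward; lengths in m; the calibration is good to about 2 mm. A picture is of the moment at which its call begins. get_calibration takes no time and is no camera call.
- order.job_done(): hands the job in; it is judged then, once.
The state is a dict: "clock": time; "joint_pos": joint angles; "joint_vel": joint speeds; "tau": joint torques, N m; "eef_pos": TCP position; "tool_rot": TCP orientation; "ft_force": force on the tool from outside, world axes, zero at the start; "ft_torque": the same for the moment, N m; "grip_width": finger opening in m; "grasp_force": force on a finger pad.
Only numpy, scipy, OpenCV 4.12 (cv2) and the standard library are available. Lean on these libraries where they do the work, as an engineer would, in place of code of your own. Each camera call takes 0.05 s, during which the arm holds its last target. There are 200 camera calls.

## Working session

There is one attempt and no reset: what is moved stays moved. The work goes in short steps, Python scripts to look and compute and a tool call to move; the robot and the scene stay as the last step left them, time stands still between calls to the robot, and variables do not carry over. Pictures are saved under pics/ and viewed, at most 10 in all, crops included, and the job is handed in when it is done.

Besides the shell and the picture viewer there is one more tool, called after "Call:" as name(argument=value, ...) on one line, values as JSON. apply_moves: Moves the arm, as the interface text tells. Its arguments: {"type":"object","properties":{"targets":{"type":"array","items":{"type":"array","items":{"type":"array","items":{"type":"number"}}}}},"required":["targets"]}

```bash
mkdir -p pics; ls; cat > h.py <<'E'
import numpy as np, cv2
from workcell import get_obs, imaging, order
def cloud(name):
    im,d=imaging.camera(name); c=imaging.get_calibration(name)
    K=np.array(c["camera_matrix"]);R=np.array(c["rotation"]);e=np.array(c["eye"])
    v,u=np.mgrid[:480,:640]
    P=np.stack([(u-K[0,2])/K[0,0]*d,(v-K[1,2])/K[1,1]*d,d],-1)@R.T+e
    return im,d,P
E
python3 - <<'E'
from h import *
for n in("scene","top"):
    im,d,P=cloud(n); cv2.imwrite(f"pics/{n}0.png",im); np.savez(f"{n}0.npz",im=im,d=d,P=P)
    c=imaging.get_calibration(n); print(n,c)
    print(np.percentile(P[d>0][:,2],[1,50,99]))
print(get_obs())
E
```

```text
picsTraceback (most recent call last):
  File "<stdin>", line 3, in <module>
  File "h.py", line 7, in cloud
    P=np.stack([(u-K[0,2])/K[0,0]*d,(v-K[1,2])/K[1,1]*d,d],-1)@R.T+e
      ~~~~~~~~~~~~~~~~~~~~~~~~~~~~~~~~~~~~~~~~~~~~~~~~~~~~~~~~^~~~
ValueError: matmul: Input operand 1 has a mismatch in its core dimension 0, with gufunc signature (n?,k),(k,m?)->(n?,m?) (size 4 is different from 3)
```

Rotation is a quaternion.

```bash
sed -i 's/R=np.array(c\["rotation"\])/R=Rotation.from_quat(c["rotation"]).as_matrix()/; 1a from scipy.spatial.transform import Rotation' h.py
python3 - <<'E'
from h import *
for n in("scene","top"):
    im,d,P=cloud(n); cv2.imwrite(f"pics/{n}0.png",im); np.savez(f"{n}0.npz",im=im,d=d,P=P)
    c=imaging.get_calibration(n); print(n,c)
    print(np.percentile(P[d>0][:,2],[1,50,99]))
print(get_obs())
E
```

```text
scene {'camera_matrix': array([[509.340202  ,   0.        , 321.88065451],
       [  0.        , 509.340202  , 235.30538789],
       [  0.        ,   0.        ,   1.        ]]), 'eye': array([1.23263062, 0.30044718, 0.76370507]), 'rotation': array([ 0.52888547,  0.75088144, -0.32136483, -0.23061196])}
[-7.49925198e-01 -2.48165888e-04  3.42831386e-01]
top {'camera_matrix': array([[553.93863073,   0.        , 313.88152876],
       [  0.        , 553.93863073, 242.24321887],
       [  0.        ,   0.        ,   1.        ]]), 'eye': array([0.54124622, 0.06586164, 1.19364882]), 'rotation': array([-0.70142638,  0.7124106 , -0.00836383,  0.02005527])}
[-7.57664517e-01 -1.24039199e-04  7.51014410e-02]
{'clock': 0.15, 'joint_pos': array([ 1.18401665e+00,  2.41230491e-01,  4.02894515e-03,  1.33519937e+00,
       -1.10893218e-05,  1.57079760e+00]), 'joint_vel': array([-0.00054688, -0.00225968,  0.00298525, -0.00072965, -0.00046031,
        0.00076723]), 'tau': array([-9.11543566e-05, -3.72634470e+01,  2.52639484e+01,  1.23642763e-02,
       -2.69444354e-05,  1.72777828e-05]), 'eef_pos': array([0.18843568, 0.46264269, 0.24762035]), 'tool_rot': array([ 1.92187194e-01,  9.81357957e-01, -7.88402170e-04, -1.48748097e-04]), 'ft_force': array([ 1.03636324, -0.78033574, -0.05312576]), 'ft_torque': array([-0.01655668, -0.03149914, -0.0213429 ]), 'grasp_force': 0.0, 'grip_width': 0.08550272372656904}
```

View pics/scene0.png

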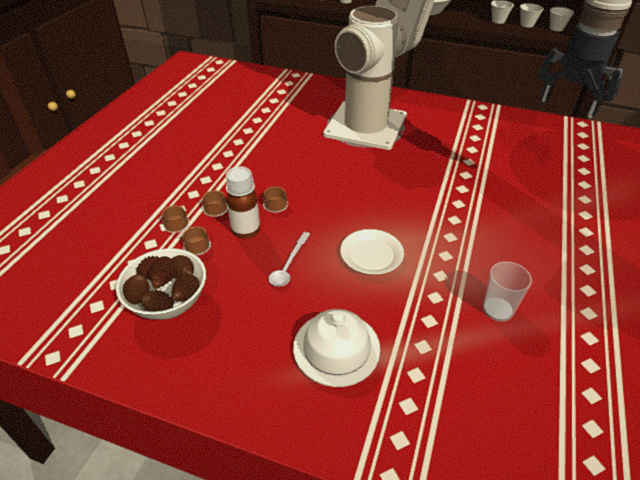

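View pics/top0.png

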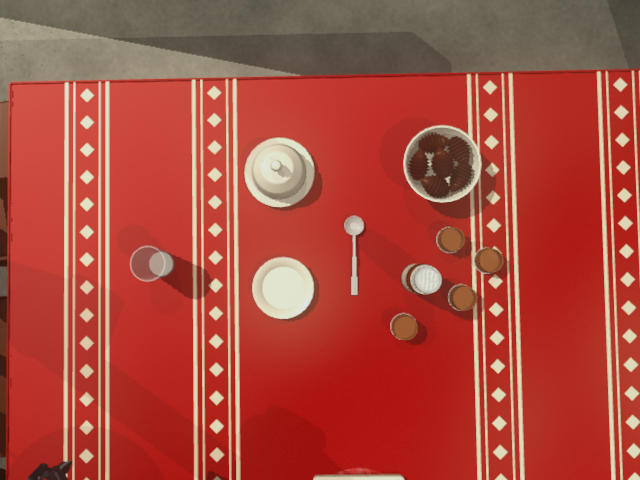

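The scene view shows the bottle with the cap and clear cup at about (240,180) and the saucer at (372,253), with four amber look-alike cups around the bottle. In the top view the cap is at (426,279) and the saucer at (284,288). Next I'll measure both.

```bash
cat >> h.py <<'E'
def ray(name,u,v,z):
    c=imaging.get_calibration(name);K=np.array(c["camera_matrix"]);R=Rotation.from_quat(c["rotation"]).as_matrix();e=np.array(c["eye"])
    r=R@np.linalg.solve(K,[u,v,1.]); return e+r*(z-e[2])/r[2]
E
python3 - <<'E'
from h import *
def blob(im,x0,y0,x1,y1,lo=130,smax=70):
    hsv=cv2.cvtColor(im,cv2.COLOR_BGR2HSV); m=((hsv[...,1]<smax)&(hsv[...,2]>lo)).astype(np.uint8)
    k=np.zeros_like(m);k[y0:y1,x0:x1]=m[y0:y1,x0:x1]
    n,l,s,c=cv2.connectedComponentsWithStats(k); i=1+s[1:,4].argmax()
    cn,_=cv2.findContours((l==i).astype(np.uint8),0,1); return cn[0],l==i
T=np.load("top0.npz");S=np.load("scene0.npz")
cn,m=blob(T["im"],240,245,325,330); (u,v),r=cv2.minEnclosingCircle(cn); print("saucer top",u,v,r,ray("top",u,v,.016), r*2/553.9*1.178)
cn,m=blob(S["im"],330,220,415,285); (u,v),a,_=cv2.fitEllipse(cn); print("saucer scene",u,v,a,ray("scene",u,v,.016))
P=T["P"];z=P[...,2]
for (nm,A) in(("top",P),("scene",S["P"])):
    reg=(A[...,0]>.3)&(A[...,0]<.6)&(A[...,1]<-.08)&(A[...,1]>-.35)&(A[...,2]>.1)&(A[...,2]<.2)
    q=A[reg]; print(nm,len(q),np.percentile(q,[2,50,98],0).round(4).tolist())
    t=q[q[:,2]>.144]; print(len(t),(t.min(0)+t.max(0))/2,t.min(0),t.max(0)); vv,uu=np.nonzero(reg); print(uu.min(),uu.max(),vv.min(),vv.max())
cn,m=blob(T["im"],400,255,447,300,110,90);print("cap top",cv2.minEnclosingCircle(cn)); (u,v),_=cv2.minEnclosingCircle(cn); print(ray("top",u,v,.151))
c=cv2.resize(T["im"][225:345,350:510],None,fx=4,fy=4,interpolation=2); s=cv2.resize(S["im"][150:250,180:313],None,fx=4,fy=4,interpolation=2)
cv2.imwrite("pics/crops.png",np.hstack([cv2.resize(c,(400,300)),cv2.resize(s,(400,300))]))
E
```

```text
saucer top 282.6230773925781 287.52288818359375 31.016111373901367 [0.49361781 0.15280431 0.016     ] 0.13192626538528907
saucer scene 371.77178955078125 251.2882537841797 (43.90104675292969, 62.82528305053711) [0.49603707 0.15389378 0.016     ]
top 761 [[0.4852, -0.1497, 0.1009], [0.5109, -0.1224, 0.1526], [0.5354, -0.1015, 0.1569]]
589 [ 0.50921752 -0.12729867  0.15233432] [ 0.48478644 -0.15217188  0.14443736] [ 0.53364859 -0.10242546  0.16023127]
407 440 265 294
scene 882 [[0.4914, -0.1512, 0.101], [0.5251, -0.1217, 0.139], [0.5381, -0.103, 0.1548]]
387 [ 0.51099471 -0.12825612  0.15013444] [ 0.48438699 -0.15259181  0.14411739] [ 0.53760243 -0.10392043  0.15615149]
226 254 167 203
cap top ((425.66375732421875, 279.3655090332031), 16.021299362182617)
[ 0.51042607 -0.12548504  0.151     ]
```

View pics/crops.png

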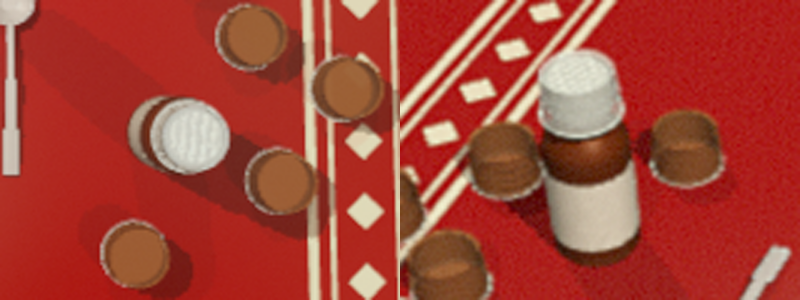

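The crops confirm the clear cup over the white cap, with open space around it at cap height. Bottle is at about (0.5105, -0.127) and the saucer at about (0.495, 0.153). Moving above the bottle.

Call:
apply_moves(targets=[[[0.4, -0.74, 0, 0, 1], [0.4, -0.74, 0, 0, 1], [0.4, -0.74, 0, 0, 1], [0.4, -0.74, 0, 0, 1], [0.4, -0.74, 0, 0, 1], [0.4, -0.74, 0, 0, 1], [0.4, -0.74, 0, 0, 1], [0.4, -0.74, 0, 0, 1]]])

```text
clock: 0.82
eef_pos: [0.3168, 0.2247, 0.2482]
tool_rot: [0.192, 0.981, -0.0, -0.0]
ft_force: [1.3, -0.4, -0.1]
grip_width: 0.0856
grasp_force: 0.0
```

Call:
apply_moves(targets=[[[0.4, -0.74, 0, 0, 1], [0.4, -0.74, 0, 0, 1], [0.4, -0.74, 0, 0, 1], [0.4, -0.74, 0, 0, 1], [0.4, -0.74, 0, 0, 1], [0.4, -0.74, 0, 0, 1], [0.4, -0.74, 0, 0, 1], [0.4, -0.74, 0, 0, 1]]])

```text
clock: 1.48
eef_pos: [0.4449, -0.0122, 0.2481]
tool_rot: [0.192, 0.981, 0.0, -0.0]
ft_force: [0.8, -0.3, 0.1]
grip_width: 0.0852
grasp_force: 0.0
```

Call:
apply_moves(targets=[[[0.4, -0.74, 0, 0, 1], [0.4, -0.74, 0, 0, 1], [0.4, -0.74, 0, 0, 1], [0.4, -0.74, 0, 0, 1], [0, 0, 0, 0, 1], [0, 0, 0, 0, 1]]])

```text
clock: 1.98
eef_pos: [0.5087, -0.1304, 0.2473]
tool_rot: [0.194, 0.981, 0.0, -0.001]
ft_force: [-0.8, 0.7, -0.2]
grip_width: 0.0853
grasp_force: 0.0
```

Call:
apply_moves(targets=[[[0.04, 0.09, -0.5, 0, 1], [0, 0, -0.5, 0, 1], [0, 0, -0.5, 0, 1], [0, 0, -0.4, 0, 1], [0, 0, 0, 0, 1], [0, 0, 0, 0, 1]]])

```text
clock: 2.48
eef_pos: [0.509, -0.1241, 0.1718]
tool_rot: [0.192, 0.981, 0.0, -0.001]
ft_force: [0.6, 0.4, 0.8]
grip_width: 0.0853
grasp_force: 0.0
```

```bash
python3 - <<'E'
from h import *
o=get_obs();print(o["eef_pos"],o["joint_pos"].round(3))
S,d,P=cloud("scene");T,_,_=cloud("top")
s=cv2.resize(S[110:260,170:330],(400,375),interpolation=2);t=cv2.resize(T[205:355,345:505],(400,375),interpolation=2)
cv2.imwrite("pics/c1.png",np.hstack([s,t]))
E
```

```text
[ 0.50902021 -0.1241495   0.17179528] [-0.239  0.335 -0.07   1.168  0.     0.146]
```

View pics/c1.png

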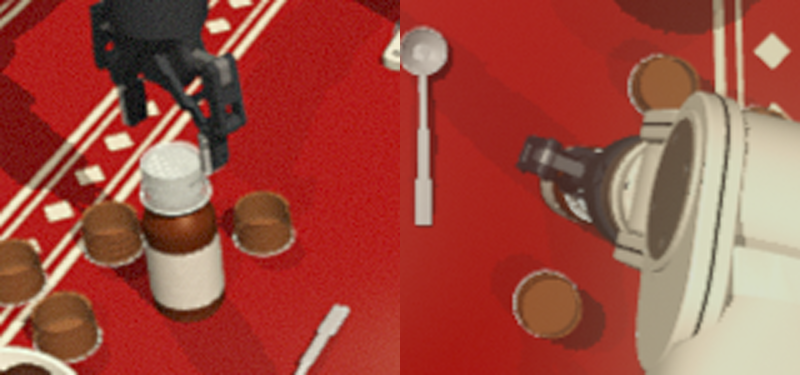

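The picture shows the open fingers straddling the cup, still slightly above it. Now I'll lower and close, partly at first.

Call:
apply_moves(targets=[[[0, -0.03, -0.35, 0, 1], [0, 0, -0.32, 0, 1], [0, 0, 0, 0, 1], [0, 0, 0, 0, 0.5], [0, 0, 0, 0, 0.4], [0, 0, 0, 0, 0.3], [0, 0, 0, 0, 0.2], [0, 0, 0, 0, 0.2]]])

```text
clock: 3.25
eef_pos: [0.5109, -0.1271, 0.1468]
tool_rot: [0.192, 0.981, -0.001, 0.001]
ft_force: [-1.4, -0.7, 3.6]
grip_width: 0.0514
grasp_force: 27.6
```

Call:
apply_moves(targets=[[[0, 0, 0, 0, 0.1], [0, 0, 0, 0, 0.1], [0, 0, 0, 0, 0.1], [0, 0, 0, 0, 0.1]]])

```text
clock: 3.58
eef_pos: [0.5109, -0.1273, 0.1467]
tool_rot: [0.192, 0.981, -0.001, 0.001]
ft_force: [-1.7, -2.2, 6.1]
grip_width: 0.0505
grasp_force: 60.3
```

Call:
apply_moves(targets=[[[0, 0, 0.2, 0, 0], [0, 0, 0.3, 0, 0], [0, 0, 0.4, 0, 0], [0, 0, 0.5, 0, 0], [0, 0, 0.5, 0, 0], [0, 0, 0.3, 0, 0], [0, 0, 0, 0, 0], [0, 0, 0, 0, 0]]])

```text
clock: 4.25
eef_pos: [0.5105, -0.1263, 0.2339]
tool_rot: [0.192, 0.981, 0.0, 0.001]
ft_force: [-0.1, 0.0, 0.0]
grip_width: 0.0509
grasp_force: 61.3
```

```bash
python3 - <<'E'
from h import *
S,d,P=cloud("scene");T,_,_=cloud("top")
s=cv2.resize(S[90:250,170:340],(400,375),interpolation=2);t=cv2.resize(T[205:355,345:505],(400,375),interpolation=2)
cv2.imwrite("pics/c2.png",np.hstack([s,t]))
E
```

```text
(no output)
```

View pics/c2.png

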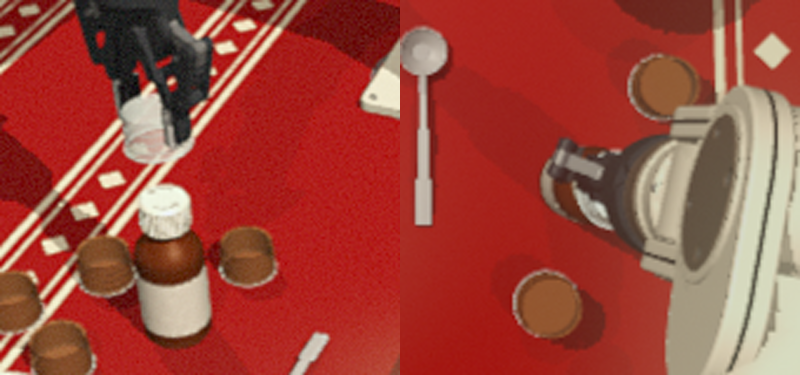

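The clear cup hangs level in the fingers at (155,135) left crop, and the white cap is still on the bottle. On to the saucer.

Call:
apply_moves(targets=[[[-0.05, 0.4, 0, 0, 0], [-0.05, 0.8, 0, 0, 0], [-0.05, 0.9, 0, 0, 0], [-0.05, 1.0, 0, 0, 0], [-0.05, 1.0, 0, 0, 0], [-0.05, 1.0, 0, 0, 0], [-0.05, 0.9, 0, 0, 0], [-0.04, 0.6, 0, 0, 0]]])

```text
clock: 5.02
eef_pos: [0.4932, 0.1405, 0.2319]
tool_rot: [0.191, 0.982, -0.0, -0.001]
ft_force: [-0.7, -0.6, -0.0]
grip_width: 0.0507
grasp_force: 61.3
```

Call:
apply_moves(targets=[[[0, 0.4, -0.5, 0, 0], [0, 0, -0.8, 0, 0], [0, 0, -0.9, 0, 0], [0, 0, -0.9, 0, 0], [0, 0, -0.8, 0, 0], [0, 0, -0.5, 0, 0], [0, 0, 0, 0, 0], [0, 0, 0, 0, 0]]])

```text
clock: 5.68
eef_pos: [0.4926, 0.1529, 0.0557]
tool_rot: [0.192, 0.981, -0.001, -0.002]
ft_force: [-0.3, -0.4, 1.2]
grip_width: 0.0505
grasp_force: 61.4
```

```bash
python3 - <<'E'
from h import *
print(get_obs()["eef_pos"])
S,d,P=cloud("scene");T,_,_=cloud("top")
s=cv2.resize(S[170:300,300:440],(400,375),interpolation=2);t=cv2.resize(T[215:365,205:365],(400,375),interpolation=2)
cv2.imwrite("pics/c3.png",np.hstack([s,t]))
E
```

```text
[0.49263859 0.15292266 0.05565423]
```

View pics/c3.png

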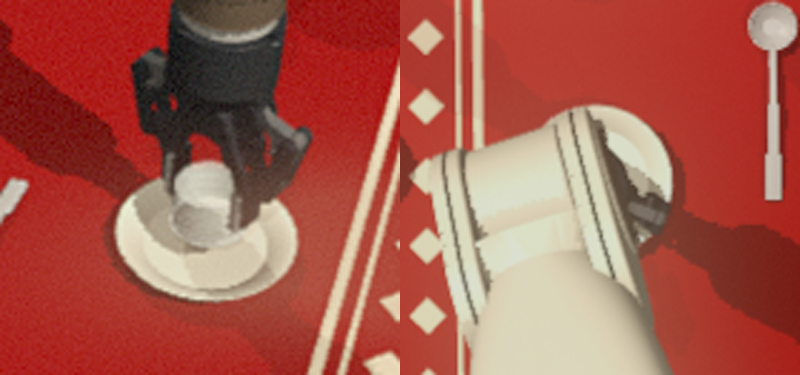

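The cup hovers about 2 cm over the saucer's well, close to its centre. Lowering slowly.

Call:
apply_moves(targets=[[[0.04, 0, -0.2, 0, 0], [0, 0, -0.15, 0, 0], [0, 0, -0.08, 0, 0], [0, 0, -0.05, 0, 0], [0, 0, 0, 0, 0], [0, 0, 0, 0, 0]]])

```text
clock: 6.28
eef_pos: [0.4962, 0.1534, 0.0383]
tool_rot: [0.192, 0.981, -0.0, -0.0]
ft_force: [-0.3, 0.2, -0.4]
grip_width: 0.0503
grasp_force: 61.4
```

Call:
apply_moves(targets=[[[0, 0, -0.04, 0, 0], [0, 0, -0.03, 0, 0], [0, 0, -0.03, 0, 0], [0, 0, 0, 0, 0], [0, 0, 0, 0, 0]]])

```text
clock: 6.7
eef_pos: [0.4964, 0.1535, 0.0345]
tool_rot: [0.192, 0.981, 0.0, 0.0]
ft_force: [-0.2, -0.4, 1.0]
grip_width: 0.0502
grasp_force: 61.5
```

Call:
apply_moves(targets=[[[0, 0, -0.03, 0, 0], [0, 0, 0, 0, 0], [0, 0, 0, 0, 0]]])

```text
clock: 6.95
eef_pos: [0.4966, 0.1535, 0.0343]
tool_rot: [0.192, 0.981, 0.0, 0.001]
ft_force: [-2.0, -0.1, 9.4]
grip_width: 0.0501
grasp_force: 62.0
```

Call:
apply_moves(targets=[[[0, 0, -0.03, 0, 0], [0, 0, 0, 0, 0], [0, 0, 0, 0, 0]]])

```text
clock: 7.2
eef_pos: [0.4967, 0.1535, 0.0342]
tool_rot: [0.192, 0.981, 0.0, 0.001]
ft_force: [-4.9, -1.7, 16.7]
grip_width: 0.0507
grasp_force: 62.5
```

In contact. Ease off the push, then open partway and rise.

Call:
apply_moves(targets=[[[0, 0, 0.05, 0, 0], [0, 0, 0, 0, 0], [0, 0, 0, 0, 0.3], [0, 0, 0, 0, 0.5], [0, 0, 0, 0, 0.65], [0, 0, 0, 0, 0.65], [0, 0, 0, 0, 0.65], [0, 0, 0, 0, 0.65]]])

```text
clock: 7.87
eef_pos: [0.4961, 0.1534, 0.0337]
tool_rot: [0.192, 0.981, -0.0, -0.0]
ft_force: [0.6, -0.7, 0.9]
grip_width: 0.0704
grasp_force: 0.0
```

Call:
apply_moves(targets=[[[0, 0, 0.2, 0, 0.65], [0, 0, 0.4, 0, 0.65], [0, 0, 0.7, 0, 0.65], [0, 0, 0.9, 0, 0.65], [0, 0, 0.9, 0, 0.65], [0, 0, 0.9, 0, 0.65], [0, 0, 0.9, 0, 0.65], [0, 0, 0, 0, 0.65]]])

```text
clock: 8.53
eef_pos: [0.5, 0.1546, 0.2387]
tool_rot: [0.192, 0.981, 0.004, 0.007]
ft_force: [1.0, -0.9, 1.4]
grip_width: 0.0705
grasp_force: 0.0
```

Call:
apply_moves(targets=[[[0.05, -0.6, 0, 0, 0.65], [0.05, -0.9, 0, 0, 0.65], [0.05, -1, 0, 0, 0.65], [0.05, -1, 0, 0, 0.65], [0.05, -1, 0, 0, 0.65], [0.05, -0.9, 0, 0, 0.65], [0.05, -0.7, 0, 0, 0.65], [0, 0, 0, 0, 0.65]]])

```text
clock: 9.2
eef_pos: [0.5103, -0.0954, 0.2302]
tool_rot: [0.195, 0.981, -0.001, 0.001]
ft_force: [0.7, 0.7, 0.5]
grip_width: 0.0705
grasp_force: 0.0
```

```bash
python3 - <<'E'
from h import *
print(get_obs()["eef_pos"])
S,d,P=cloud("scene");T,dt,PT=cloud("top")
for nm,A in(("top",PT),("scene",P)):
  q=A[(abs(A[...,0]-.5105)<.06)&(abs(A[...,1]+.127)<.06)&(A[...,2]>.13)&(A[...,2]<.17)]
  if len(q): print(nm,len(q),(q.min(0)+q.max(0))/2,q.min(0),q.max(0),np.median(q,0))
s=cv2.resize(S[110:300,170:440],(400,281),interpolation=2);t=cv2.resize(T[205:355,225:475],(400,240),interpolation=2)
cv2.imwrite("pics/c4.png",np.vstack([s,t]))
E
```

```text
[ 0.51027611 -0.09537758  0.23024221]
scene 386 [ 0.512559   -0.12789756  0.14258476] [ 0.49074594 -0.14969297  0.13006601] [ 0.53437206 -0.10610216  0.15510352] [ 0.52044563 -0.12384541  0.14927036]
```

View pics/c4.png

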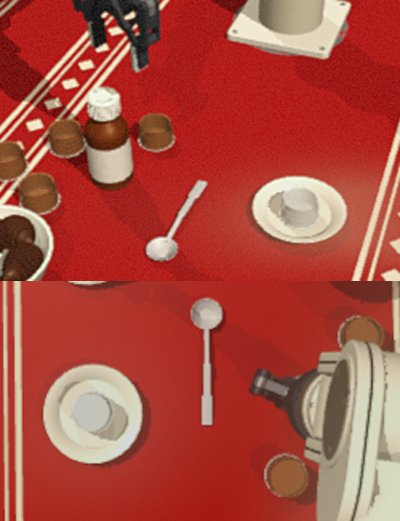

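The cup stands upright in the middle of the saucer (bottom crop: saucer centre (93,413), cup (93,411)), and the cap is bare. Moving onto the cap.

Call:
apply_moves(targets=[[[0.02, -0.4, 0, 0, 0.65], [0, -0.4, 0, 0, 0.65], [0, 0, -0.4, 0, 0.65], [0, 0, -0.5, 0, 0.65], [0, 0, -0.5, 0, 0.65], [0, 0, -0.3, 0, 0.65], [0, 0, 0, 0, 0.65], [0, 0, 0, 0, 0.65]]])

```text
clock: 9.97
eef_pos: [0.5106, -0.1211, 0.1617]
tool_rot: [0.191, 0.982, 0.0, -0.001]
ft_force: [-0.6, -0.8, 0.2]
grip_width: 0.0702
grasp_force: 0.0
```

Call:
apply_moves(targets=[[[0.01, -0.12, 0, 0, 0.65], [0, 0, -0.3, 0, 0.65], [0, 0, -0.29, 0, 0.65], [0, 0, 0, 0, 0.65], [0, 0, 0, 0, 0.4], [0, 0, 0, 0, 0.2], [0, 0, 0, 0, 0.1], [0, 0, 0, 0, 0]]])

```text
clock: 10.63
eef_pos: [0.5121, -0.1278, 0.1395]
tool_rot: [0.192, 0.981, -0.0, 0.001]
ft_force: [0.2, -1.4, 2.7]
grip_width: 0.0425
grasp_force: 12.7
```

Call:
apply_moves(targets=[[[0, 0, 0, 0, 0], [0, 0, 0, 0, -0.1], [0, 0, 0, 0, -0.2], [0, 0, 0, 0, -0.3], [0, 0, 0, 0, -0.3], [0, 0, 0, 0, -0.3]]])

```text
clock: 11.13
eef_pos: [0.5122, -0.128, 0.1396]
tool_rot: [0.192, 0.981, -0.0, 0.001]
ft_force: [-0.4, -1.0, 4.9]
grip_width: 0.0416
grasp_force: 59.8
```

Cap gripped. Press down.

Call:
apply_moves(targets=[[[0, 0, -0.04, 0, -0.3], [0, 0, -0.04, 0, -0.3], [0, 0, -0.04, 0, -0.3], [0, 0, 0, 0, -0.3], [0, 0, 0, 0, -0.3]]])

```text
clock: 11.55
eef_pos: [0.5125, -0.1282, 0.1358]
tool_rot: [0.192, 0.981, -0.001, 0.002]
ft_force: [-2.8, -1.9, 10.2]
grip_width: 0.0417
grasp_force: 60.4
```

Call:
apply_moves(targets=[[[0, 0, -0.04, 0, -0.3], [0, 0, -0.04, 0, -0.3], [0, 0, -0.03, 0, -0.3], [0, 0, 0, 0, -0.3], [0, 0, 0, 0, -0.3]]])

```text
clock: 11.97
eef_pos: [0.5135, -0.1283, 0.1341]
tool_rot: [0.192, 0.981, -0.001, 0.004]
ft_force: [-5.7, -1.0, 23.0]
grip_width: 0.0417
grasp_force: 61.7
```

Call:
apply_moves(targets=[[[0, 0, 0, 3, -0.3], [0, 0, 0, 4, -0.3], [0, 0, 0, 4, -0.3], [0, 0, 0, 4, -0.3], [0, 0, 0, 4, -0.3], [0, 0, 0, 4, -0.3], [0, 0, 0, 4, -0.3], [0, 0, 0, 0, -0.3]]])

```text
clock: 12.63
eef_pos: [0.5135, -0.1278, 0.134]
tool_rot: [-0.043, 0.999, -0.001, 0.004]
ft_force: [-4.7, 1.3, 22.3]
grip_width: 0.042
grasp_force: 61.6
```

Call:
apply_moves(targets=[[[0, 0, 0, 4, -0.3], [0, 0, 0, 4, -0.3], [0, 0, 0, 4, -0.3], [0, 0, 0, 4, -0.3], [0, 0, 0, 4, -0.3], [0, 0, 0, 3, -0.3], [0, 0, 0, 0, -0.3]]])

```text
clock: 13.22
eef_pos: [0.5134, -0.1276, 0.134]
tool_rot: [-0.241, 0.97, -0.002, 0.003]
ft_force: [-4.5, 1.9, 23.3]
grip_width: 0.0415
grasp_force: 61.6
```

```bash
python3 -c "
from h import *
o=get_obs();print(o['ft_torque'],o['ft_force'],o['joint_pos'].round(3))"
```

```text
[ 0.22796036  1.19417976 -0.11141272] [-4.51515463  1.9421291  23.27527317] [-0.244  0.369 -0.126  1.069  0.    -0.731]
```

Call:
apply_moves(targets=[[[0, 0, 0, 2, -0.3], [0, 0, 0, 1, -0.3], [0, 0, 0, 0, -0.3]]])

```text
clock: 13.47
eef_pos: [0.5133, -0.1279, 0.134]
tool_rot: [-0.266, 0.964, -0.002, 0.003]
ft_force: [-4.8, 0.3, 23.6]
grip_width: 0.0419
grasp_force: 61.6
```

```bash
python3 -c "
from h import *
o=get_obs();print(o['ft_torque'],o['ft_force'],o['joint_pos'].round(3))"
```

```text
[ 0.09476613  1.2771986  -0.15232295] [-4.84883573  0.34780276 23.58194828] [-0.244  0.369 -0.126  1.069 -0.    -0.782]
```

At the stop. Lift gently and watch the vertical force (a captured bottle would pull 3–5 N).

Call:
apply_moves(targets=[[[0, 0, 0.12, 0, -0.3], [0, 0, 0.12, 0, -0.3], [0, 0, 0.1, 0, -0.3], [0, 0, 0.1, 0, -0.3], [0, 0, 0, 0, -0.3], [0, 0, 0, 0, -0.3]]])

```text
clock: 13.97
eef_pos: [0.5114, -0.1272, 0.1464]
tool_rot: [-0.266, 0.964, 0.0, -0.0]
ft_force: [-0.3, -0.5, 0.4]
grip_width: 0.0421
grasp_force: 60.7
```

Free: no pull at 7 mm above the locked height.

Call:
apply_moves(targets=[[[0, 0, 0.2, 0, -0.3], [0, 0, 0.3, 0, -0.3], [0, 0, 0.4, 0, -0.3], [0, 0, 0.4, 0, -0.3], [0, 0, 0.3, 0, -0.3], [0, 0, 0.1, 0, -0.3], [0, 0, 0, 0, -0.3], [0, 0, 0, 0, -0.3]]])

```text
clock: 14.63
eef_pos: [0.5111, -0.1272, 0.2142]
tool_rot: [-0.266, 0.964, 0.0, -0.0]
ft_force: [-0.3, -0.2, -0.5]
grip_width: 0.0418
grasp_force: 60.7
```

```bash
python3 - <<'E'
from h import *
S,d,P=cloud("scene");T,dt,PT=cloud("top")
s=cv2.resize(S[90:300,150:440],(400,290),interpolation=2);t=cv2.resize(T[205:355,225:475],(400,240),interpolation=2)
cv2.imwrite("pics/c5.png",np.vstack([s,t]))
E
```

```text
(no output)
```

View pics/c5.png

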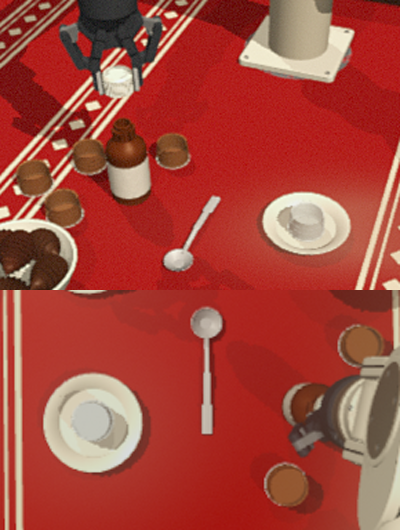

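The open bottle stands at (127,165) with its neck bare. The cap is held above it at (118,80), and the cup is in the saucer at (306,222). Handing in.

```bash
python3 -c "
from workcell import order
print(order.job_done())"
```

```text
the job is handed in; nothing more can be done
None
```

The job is handed in: the dosing cup stands rim down in the middle of the saucer, and the gripper holds the cap about 6 cm above the rim of the open bottle, which is still standing; no verdict came back.

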